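Pack the tool-change kit tray

TASK

Pack the kit tray for the next tool change: lay the thicker router cutter in the narrow trough and the hex key flat in the wide trough, set the collet nut flat in the round recess and stand the collet upright in the square recess, each lying fully down inside its recess. Leave the thinner cutter and the plain spacer ring where they are.

Things in the scene. Friction and masses are not known exactly. Their poses are not given: they have to be found in the camera images.
- thick_cutter (a point): To be packed: the thicker of two steel router cutters, lying on its side, 85 mm long. The point is mid-length on its axis, 9 mm above what it lies on. y runs along it toward the shank: head 18 mm thick at y = -42 to 0 mm, shank 12 mm thick at y = 0 to 42 mm. It can roll a little, which turns x and z about y.
- hex_key_0: Bright steel L-shaped hex key lying flat, 35 x 108 x 10 mm. Origin: centre of its outline, on the underside; z up. The long leg (about 11 mm thick) runs along y from -42 to 54 mm at x = -12 mm; the short leg runs along x at y = -49 mm. To be packed.
- collet_nut_0: Steel collet nut, a round cap with dark slots round its side, 43 x 46 x 20 mm high, lying flat. Origin: centre of its underside; z up. To be packed.
- collet_0: Steel spring collet, a tapered round sleeve 26 mm across and 34 mm high, standing upright. Origin: centre of its underside; z up. To be packed.
- thin_cutter (a point): The thinner, shorter router cutter, look-alike, to be left where it lies: 75 mm long, head 13 mm thick, shank 10 mm. The point is the middle of its length on its axis; y runs along it toward the shank.
- spacer_ring: Plain flat steel spacer ring, look-alike of the nut, to be left where it lies: 43 mm across, 25 mm hole, only 9 mm high, without slots. Origin: centre of its underside.
- nest_narrow: Place of the thick cutter: a fixed grey insert with black lips, 72 x 138 mm, in the plywood kit tray among three others (75 mm apart, order varies). Origin: centre of its underside, 6 mm above the worktop; y along its long side. Recess centred, floor 5 mm above the origin, lips 7 mm above the floor: narrow trough, 38 (x) by 105 mm (y). Lips open over 54 mm mid-way along both long sides, for fingers.
- nest_wide: Place of the hex key: a fixed grey insert with black lips, 72 x 138 mm, in the plywood kit tray among three others (75 mm apart, order varies). Origin: centre of its underside, 6 mm above the worktop; y along its long side. Recess centred, floor 5 mm above the origin, lips 7 mm above the floor: wide trough, 56 (x) by 128 mm (y). Lips open over 54 mm mid-way along both long sides, for fingers.
- nest_round: Place of the collet nut: a fixed grey insert with black lips, 72 x 138 mm, in the plywood kit tray among three others (75 mm apart, order varies). Origin: centre of its underside, 6 mm above the worktop; y along its long side. Recess centred, floor 5 mm above the origin, lips 7 mm above the floor: round, 64 mm across.
- nest_square: Place of the collet: a fixed grey insert with black lips, 72 x 138 mm, in the plywood kit tray among three others (75 mm apart, order varies). Origin: centre of its underside, 6 mm above the worktop; y along its long side. Recess centred, floor 5 mm above the origin, lips 7 mm above the floor: square, 44 mm by 44 mm.
Not all that is in view belongs to the job. Several things have the shape of the collet_nut_0; the one meant has the colours described above.

How it is judged:
By the outcome, as a careful person would: the job done as asked, in the order asked, and still so for the second after the job is handed in, with the robot touching nothing.
It also fails if it takes over 106 s, if anything falls off the work surface, if the arm or the gripper's body presses on something with over 40 N, if the wrist force passes 120 N, or if a joint passes its speed limit or range.

ROBOT

A 6-joint arm with a two-finger parallel gripper is mounted at the origin on a cart in front of the work surface, level with it; the furniture and walls round the work are solid. World frame = base frame: x ahead of the robot, y to its left, z up, the work surface at z = 0. Lengths are in m, angles in rad, forces in N, time in s.
With the tool pointing down it reaches from about 0.4 to 0.825 m from the base axis. Payload 7 kg.
Tool frame: the origin (TCP) lies at the very end of the fingers, on their centre line; the grasp point (between the pads) lies behind it (r.pinch_z is the z of the grasp point in the tool frame, in m); z points along the fingers, x is the direction in which the jaws open and shut, and the axes are right-handed (so a half turn about z gives the same grasp; the last joint's range is limited). The gripper opens to 85 mm and grips with 20 to 120 N. Pads are 22 mm wide; open, the fingers measure 114 mm over their backs; the gripper's body (76 mm by 85 mm) begins 54 mm behind the grasp point. The pads swing forward as they close: fully open they stand 13 mm farther back than shut.
Start: joints at [-0.97, 0.359, 0.012, 0, -1.224, -0.288], TCP at [0.208, -0.642, 0.231] pointing down, gripper open.
Joint ranges: [-3.07, 3.07], [-1.43, 2.12], [-1.02, 1.25], [-3.03, 1.67], [-3.05, -0], [-3.03, 3.03]. Speed limits (rad/s): [2.39, 2.39, 3.01, 3.14, 3.14, 3.14].

INTERFACE

Orientations are given as a unit quaternion [w, x, y, z].
In Python, from plant import r gives the robot as it stands.
- The arm moves only by the tool arm_command, never from a script. Its argument "steps" is one flat list of numbers, 6 for each row, row after row: the shift along the world's x, y, z in units of 40 mm (1.0 is 40 mm), then the turn, a rotation vector about the world's x, y, z in units of 5 degrees (1.0 is 5 degrees). In form: [dx, dy, dz, rx, ry, rz, dx, dy, dz, rx, ry, rz, ...]. A call has 1 to 20 rows; each row is the pose to reach, as a shift and turn from the pose measured when the call began; what a row does not reach only later rows make up. A row lasts 1/12 s, in which the tool goes at most 41.7 mm and 7.16 degrees, less where a joint would pass 70% of its speed; a pose out of reach is approached as far as the arm can. A call with a gripper value outside its range is refused whole. "gripper" is the closure in counts, from 0 (fully open) to 255 (shut), set as the call begins (left out, the last holds). The fingers move at their own pace and stop on an object; "squeeze" is the grip in N (left out, the last holds). Time passes only in rows, so rows that repeat a pose let the fingers close. It gives the time, the measured TCP pose, the force and the opening at its end, in the units of the state.
- r.get_obs(): the state, without advancing time (a new reading comes with each control period).
- r.read_camera(name): name is "scene" or "top" or "wrist"; returns a dict with "img" (480x640x3 uint8, red, green, blue), "fov_y" (degrees; the focal length in pixels is half the picture's height over the tangent of half this angle, whatever the lens; pixels are square), "cx", "cy" (the principal point, pixels), "rvec" (rotation vector, rad) and "tvec" (3), from world to camera coordinates, as OpenCV has them. Camera axes: x right, y down, z forward; pixel columns grow to the right and rows downward; lengths in m; the calibration is good to about 2 mm. The wrist camera is an equidistant fisheye: a pixel r from the principal point sees the ray r / f radians off the axis. A picture is of the moment at which its call begins. There is no depth.
- r.job_done(): hands the job in, once; it reports no verdict.
The state is a dict: "time_s": time; "q": joint angles; "joint_vel": joint speeds; "joint_efforts": joint torques, N m; "tool_pos": TCP position; "tool_rot": TCP orientation; "force": force on the tool from outside, world axes, zero at the start; "ft_torque": the same for the moment, N m; "gripper_width": finger opening in m.
Only numpy, scipy, OpenCV 4.12 (cv2) and the standard library are available. Lean on these libraries where they do the work, as an engineer would, in place of code of your own. Each camera call takes 0.05 s, during which the arm holds its last target. There are 200 camera calls.

## Working session

There is one attempt and no reset: what is moved stays moved. The work goes in short steps, Python scripts to look and compute and a tool call to move; the robot and the scene stay as the last step left them, time stands still between calls to the robot, and variables do not carry over. Pictures are saved under pics/ and viewed, about 12 in all and at most 16, crops included, and the job is handed in when it is done.

Besides the shell and the picture viewer there is one more tool, called after "Request:" in YAML: its name, and indented under it one key for each argument. arm_command: Moves the arm, as the interface text tells. Its arguments: {"type":"object","properties":{"steps":{"type":"array","items":{"type":"number"}},"gripper":{"type":"number"},"squeeze":{"type":"number"}},"required":["steps"]}

```bash
ls; mkdir -p pics; cat > h.py <<'E'
import numpy as np, cv2
from plant import r
def cam(n,save=None):
    c=r.read_camera(n); c['name']=n
    if save: cv2.imwrite('pics/'+save,c['img'][:,:,::-1])
    return c
def ray(c,u,v):
    f=240/np.tan(np.radians(c['fov_y'])/2); d=np.array([u-c['cx'],v-c['cy']],float)
    if c['name']=='wrist':
        rr=np.hypot(*d); t=rr/f; k=np.array([*(d/max(rr,1e-9)*np.sin(t)),np.cos(t)])
    else: k=np.array([*(d/f),1.])
    R=cv2.Rodrigues(np.array(c['rvec'],float))[0]; t=np.array(c['tvec'],float).ravel()
    return -R.T@t, R.T@k
def pt(c,u,v,z):
    o,d=ray(c,u,v); return (o+d*(z-o[2])/d[2])
def proj(c,p):
    R=cv2.Rodrigues(np.array(c['rvec'],float))[0]; k=R@np.array(p,float)+np.array(c['tvec'],float).ravel()
    f=240/np.tan(np.radians(c['fov_y'])/2)
    if c['name']=='wrist':
        h=np.hypot(k[0],k[1]); t=np.arctan2(h,k[2]); s=f*t/h
    else: s=f/k[2]
    return c['cx']+s*k[0],c['cy']+s*k[1]
E
python3 - <<'E'
from h import *
for n in ['scene','top','wrist']:
    c=cam(n,n+'0.png'); print(n,c['fov_y'],c['cx'],c['cy'],ray(c,c['cx'],c['cy']))
o=r.get_obs(); print(o, r.pinch_z)
E
```

```text
pics
scene 52.08581741693189 319.4827378347477 235.1841527842316 (array([0.26319357, 0.59485499, 0.77299284]), array([ 0.31497104, -0.55700864, -0.76846251]))
top 42.79589997561223 330.9744886024604 229.09927122289506 (array([0.30520461, 0.03971744, 1.36237851]), array([ 0.18993972,  0.01255365, -0.98171549]))
wrist 65.70646984690485 319.0622621603637 247.9199330872162 (array([ 0.12716768, -0.66845637,  0.37217737]), array([ 0.30932566,  0.10160268, -0.94551284]))
{'time_s': 0.15, 'q': array([-9.69901639e-01,  3.59207242e-01,  1.12938398e-02, -2.54365337e-04,
       -1.22410591e+00, -2.88117507e-01]), 'joint_vel': array([-0.00162621, -0.00251586,  0.0030176 ,  0.00039003, -0.00116868,
        0.00082409]), 'joint_efforts': array([ 7.74885066e-04, -5.83877134e+01,  2.93650925e+01,  6.94053099e+00,
       -4.26304337e-03, -2.49477729e-06]), 'tool_pos': array([ 0.20757786, -0.64191646,  0.23059941]), 'tool_rot': array([-5.36322986e-04,  5.88379065e-01,  8.08584991e-01,  3.17146556e-04]), 'force': array([-0.51691839,  0.21610237,  0.55676161]), 'ft_torque': array([-0.03195975, -0.00926694, -0.02299241]), 'gripper_width': 0.08530151366993824} -0.0187
```

View pics/top0.png

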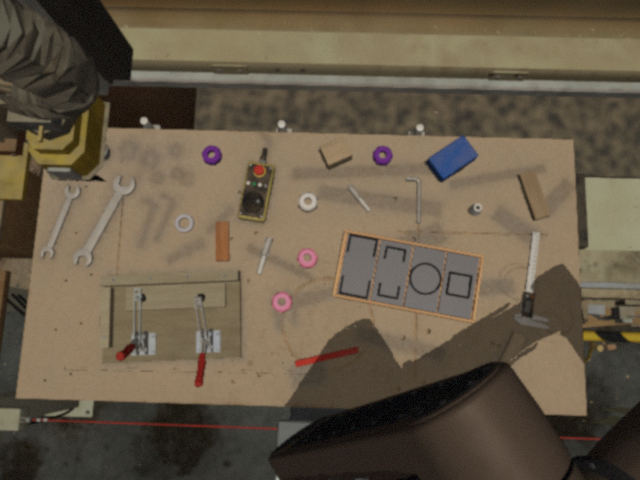

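View pics/scene0.png

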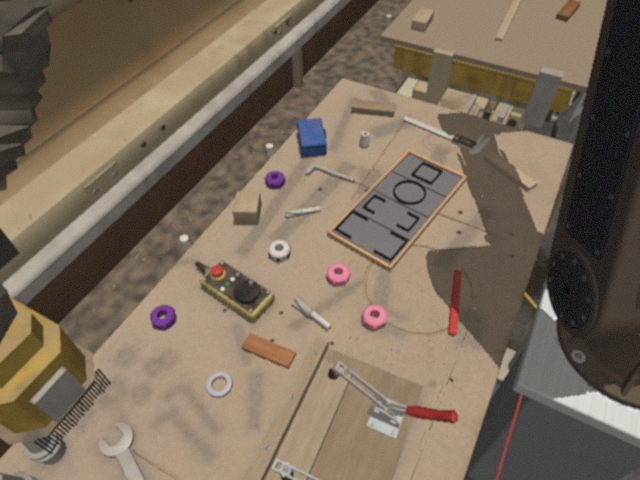

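The top view shows the tray at about (408,275), with its recesses running wide, narrow, round, square from left to right. The grey nut is at (308,202) and the ring at (184,223). The hex key is at (416,200), the collet at (477,209), and the two cutters at (264,255) and (358,199). Next I'll segment and measure them.

```bash
python3 - <<'E'
from h import *
c=cam('top','top1.png'); im=c['img']
for n,u,v,z in [('cutA',264,255,.009),('cutB',358,199,.007),('nut',308,202,.02),('ring',184,223,.009),('key',416,200,.005),('collet',477,209,.034),
 ('trayTL',345,232,.02),('trayTR',482,257,.02),('trayBR',472,320,.02),('trayBL',333,296,.02)]:
    print(n,np.round(pt(c,u,v,z),3))
big=cv2.resize(im[140:330,240:500],(800,585),interpolation=cv2.INTER_CUBIC)
cv2.imwrite('pics/crop1.png',big[:,:,::-1])
s=cam('scene'); 
hsv=cv2.cvtColor(im,cv2.COLOR_RGB2HSV)
for n,u,v in [('cutA',264,255),('cutB',358,199),('nut',308,202),('key',416,200),('table',300,235),('trayins',425,265)]: print(n,hsv[v,u])
E
```

```text
cutA [0.504 0.205 0.009]
cutB [ 0.639 -0.002  0.007]
nut [0.626 0.11  0.02 ]
ring [0.572 0.389 0.009]
key [ 0.641 -0.134  0.005]
collet [ 0.617 -0.266  0.034]
trayTL [0.559 0.025 0.02 ]
trayTR [ 0.511 -0.278  0.02 ]
trayBR [ 0.373 -0.254  0.02 ]
trayBL [0.416 0.048 0.02 ]
cutA [ 22  34 141]
cutB [ 21  33 130]
nut [ 16  79 149]
key [ 16  64 111]
table [ 17  79 151]
trayins [ 19  20 103]
```

View pics/crop1.png

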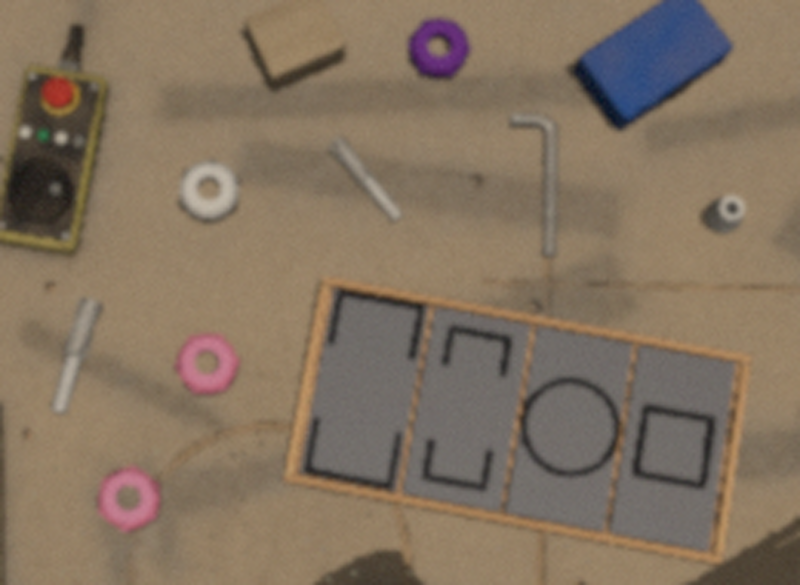

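The thick cutter is the left one: 115 crop px, about 84 mm, against 92 px for the other. Its head seems to be the upper end, near crop (90,315). Now for the masks.

```bash
cat >> h.py <<'E'
def blob(c,box,smax=52,vmin=100,z=0.0,k=4):
    x0,y0,x1,y1=box; im=cv2.resize(c['img'][y0:y1,x0:x1],None,fx=k,fy=k,interpolation=cv2.INTER_CUBIC)
    h=cv2.cvtColor(im,cv2.COLOR_RGB2HSV); m=((h[...,1]<smax)&(h[...,2]>vmin)).astype(np.uint8)
    n,l,s,_=cv2.connectedComponentsWithStats(m); j=1+np.argmax(s[1:,4]); v,u=np.nonzero(l==j)
    u=(u+.5)/k+x0-.5; v=(v+.5)/k+y0-.5
    o=ray(c,0,0)[0]; P=np.array([pt(c,a,b,z)[:2] for a,b in zip(u,v)])
    return P,(u.mean(),v.mean())
def rect(P):
    (cx,cy),(w,h),a=cv2.minAreaRect((P*1000).astype(np.float32))
    if w<h: w,h,a=h,w,a+90
    return np.round([cx,cy,w,h,(a+90)%180-90],1)
E
python3 - <<'E'
from h import *
c=cam('top')
for n,b,z in [('cutA',(248,228,282,282),.009),('cutB',(342,180,376,216),.007),('nut',(294,188,322,216),.02),('ring',(170,208,198,238),.009),('key',(402,172,428,228),.008),('collet',(468,198,488,216),.034)]:
    try:
        P,uv=blob(c,b,z=z); d=P-P.mean(0); w,V=np.linalg.eigh(d.T@d)
        t=d@V[:,1]; s=d@V[:,0]; 
        print(n,'mean',P.mean(0).round(4),rect(P),'dir',V[:,1].round(3),'widths lo/hi',[(round(np.ptp(s[(t<0)]),4)),round(np.ptp(s[t>0]),4)])
    except Exception as e: print(n,e)
s=240+np.array; 
E
python3 - <<'E'
from h import *
c=cam('top')
for n,q in [('wide',[(338,292),(425,305),(393,487),(307,472)]),('narrow',[(450,330),(512,340),(488,490),(425,480)]),('round',[(571,426)]),('square',[(642,405),(714,415),(708,487),(636,476)])]:
    P=np.array([pt(c,240+a/3.077,140+b/3.077,.018)[:2] for a,b in q]); print(n,P.mean(0).round(4),P.round(3).tolist())
E
```

```text
cutA mean [0.5062 0.2049] [504.  206.   85.5  16.8 -15.8] dir [-0.972  0.233] widths lo/hi [np.float64(0.0168), np.float64(0.0157)]
cutB mean [ 0.6425 -0.0028] [641.5  -3.8  75.1  12.3  41.3] dir [-0.756 -0.654] widths lo/hi [np.float64(0.0124), np.float64(0.012)]
nut mean [0.6268 0.1114] [626.8 111.6  44.6  42.3   1.9] dir [-0.998  0.066] widths lo/hi [np.float64(0.0424), np.float64(0.0428)]
ring mean [0.5727 0.39  ] [572.6 390.1  43.3  43.   77.5] dir [0.512 0.859] widths lo/hi [np.float64(0.0422), np.float64(0.0425)]
key mean [ 0.6497 -0.1361] [ 644.1 -137.8  110.1   31.2   14.4] dir [-0.992 -0.129] widths lo/hi [np.float64(0.0321), np.float64(0.0159)]
collet mean [ 0.6186 -0.2661] [ 616.6 -266.2   25.6   18.5    1.6] dir [-1.    -0.003] widths lo/hi [np.float64(0.0184), np.float64(0.0183)]
wide [ 0.4837 -0.0072] [[0.553, 0.014], [0.545, -0.049], [0.413, -0.028], [0.422, 0.033]]
narrow [ 0.4704 -0.0812] [[0.528, -0.067], [0.522, -0.112], [0.413, -0.095], [0.419, -0.051]]
round [ 0.4606 -0.1542] [[0.461, -0.154]]
square [ 0.4486 -0.2283] [[0.477, -0.205], [0.471, -0.256], [0.42, -0.251], [0.426, -0.2]]Traceback (most recent call last):
  File "<stdin>", line 9, in <module>
TypeError: unsupported operand type(s) for +: 'int' and 'builtin_function_or_method'
```

Request:
arm_command:
  steps: [6,7.3,0,0,0,-3,6,7.3,0,0,0,-3,6,7.3,0,0,0,-3,6,7.3,0,0,0,-3,6,7.3,0,0,0,-3,6,7.3,0,0,0,-3,6,7.3,0,0,0,-3,6,7.3,0,0,0,-3,6,7.3,0,0,0,-3,7.66,21.14,-1.5,0,0,-6.5,7.66,21.14,-1.5,0,0,-6.5,7.66,21.14,-1.5,0,0,-6.5,7.66,21.14,-1.5,0,0,-6.5,7.66,21.14,-1.5,0,0,-6.5,7.66,21.14,-1.5,0,0,-6.5,7.66,21.14,-1.5,0,0,-6.5,7.66,21.14,-1.5,0,0,-6.5,7.66,21.14,-1.5,0,0,-6.5,7.66,21.14,-1.5,0,0,-6.5,7.66,21.14,-1.5,0,0,-6.5]
  gripper: 110
  squeeze: 50

```text
time_s: 2.02
tool_pos: [0.4996, 0.0912, 0.1837]
tool_rot: [-0.0, 0.791, 0.612, 0.001]
force: [0.8, -1.0, 0.3]
gripper_width: 0.0487
```

Request:
arm_command:
  steps: [0.36,2.8,-0.8,0,0,0,0.36,2.8,-0.8,0,0,0,0.36,2.8,-0.8,0,0,0,0.36,2.8,-0.8,0,0,0,0.36,2.8,-0.8,0,0,0]

```text
time_s: 2.43
tool_pos: [0.5136, 0.2048, 0.1507]
tool_rot: [-0.0, 0.79, 0.613, -0.0]
force: [-0.3, -0.5, 0.5]
gripper_width: 0.0484
```

```bash
cat > look.py <<'E'
import sys
from h import *
c=cam('wrist',sys.argv[1]); o=r.get_obs(); print(o['tool_pos'].round(4),o['tool_rot'].round(4),o['force'].round(1),o['gripper_width'])
for a in sys.argv[2:]:
    p=[float(x) for x in a.split(',')]; print(a,np.round(proj(c,p),1))
E
python3 look.py w1.png .504,.206,.009 .463,.2165,.009 .545,.1955,.009
```

```text
[0.5136 0.2037 0.1512] [-0.000e+00  7.905e-01  6.124e-01  1.000e-04] [-0.2 -0.   0.4] 0.04823319167419464
.504,.206,.009 [318.4 220.5]
.463,.2165,.009 [318.4 167. ]
.545,.1955,.009 [318.5 270.3]
```

View pics/w1.png

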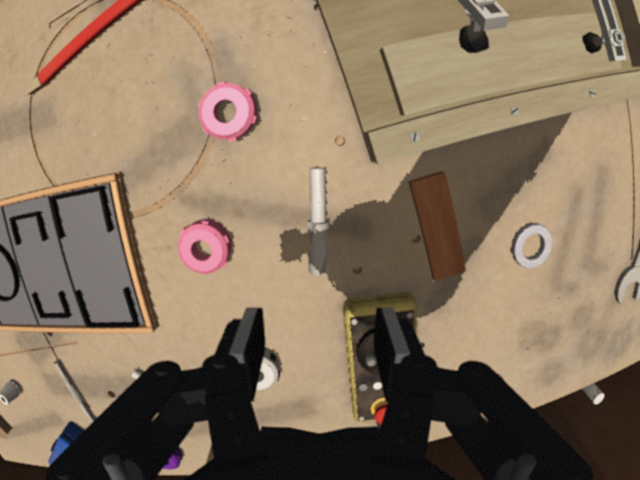

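Request:
arm_command:
  steps: [0,0,-1,0,0,0,0,0,-2,0,0,0,0,0,-3,0,0,0,0,0,-3.4,0,0,0,0,0,-3.7,0,0,0,0,0,-3.7,0,0,0]

```text
time_s: 2.98
tool_pos: [0.5124, 0.2013, 0.0011]
tool_rot: [-0.0, 0.791, 0.612, -0.002]
force: [-0.2, -0.5, 0.5]
gripper_width: 0.0479
```

Request:
arm_command:
  steps: [0,0,0,0,0,0,0,0,0,0,0,0,0,0,0,0,0,0,0,0,0,0,0,0,0,0,0,0,0,0,0,0,0,0,0,0]
  gripper: 255
  squeeze: 50

```text
time_s: 3.48
tool_pos: [0.5131, 0.2015, 0.0024]
tool_rot: [0.0, 0.791, 0.612, -0.001]
force: [0.0, -2.2, 6.6]
gripper_width: 0.0155
```

Request:
arm_command:
  steps: [0,0,0.5,0,0,0,0,0,1.2,0,0,0,0,0,2,0,0,0,0,0,2.7,0,0,0,-0.83,-7.11,2.7,0,0,1.1,-0.83,-7.11,2.7,0,0,1.1,-0.83,-7.11,2.7,0,0,1.1,-0.83,-7.11,2.7,0,0,1.1,-0.83,-7.11,2.7,0,0,1.1,-0.83,-7.11,2.7,0,0,1.1,-0.83,-7.11,2.7,0,0,1.1,-0.83,-7.11,2.7,0,0,1.1,-0.83,-7.11,2.7,0,0,1.1,-0.83,-7.11,2.7,0,0,1.1,-0.83,-7.11,2.7,0,0,1.1]

```text
time_s: 4.73
tool_pos: [0.4802, -0.0821, 0.1106]
tool_rot: [0.0, 0.76, 0.649, -0.001]
force: [-0.0, 0.1, -1.4]
gripper_width: 0.0155
```

```bash
python3 look.py w2.png .4704,-.0812,.018 .4837,-.0072,.018 .4606,-.1542,.018 .4486,-.2283,.018
```

```text
[ 0.4802 -0.0819  0.1105] [ 3.000e-04  7.603e-01  6.496e-01 -9.000e-04] [ 0.1  0.6 -1.6] 0.015184230274680051
.4704,-.0812,.018 [319.3 239.3]
.4837,-.0072,.018 [429.4 241.9]
.4606,-.1542,.018 [211.4 241.9]
.4486,-.2283,.018 [117.6 241.9]
```

View pics/w2.png

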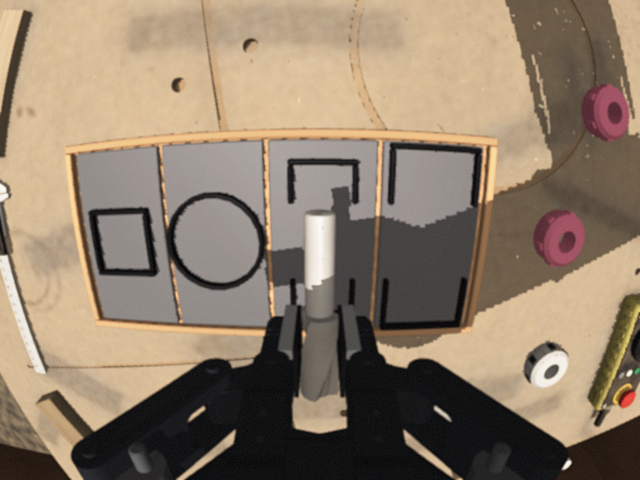

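Request:
arm_command:
  steps: [0,0.05,-0.8,0,0,0,0,0.05,-1.6,0,0,0,0,0.05,-2.1,0,0,0,0,0.05,-2.3,0,0,0,0,0.05,-2.42,0,0,0,0,0.05,-2.42,0,0,0,0,0.05,-2.42,0,0,0]

```text
time_s: 5.37
tool_pos: [0.4811, -0.0792, 0.0145]
tool_rot: [0.001, 0.76, 0.65, -0.0]
force: [-0.1, -0.5, -0.4]
gripper_width: 0.0152
```

Request:
arm_command:
  steps: [0,0,0,0,0,0,0,0,0,0,0,0,0,0,0,0,0,0,0,0,0,0,0,0,0,0,0.5,0,0,0,0,0,1.2,0,0,0,0,0,2,0,0,0,0,0,2.7,0,0,0]
  gripper: 150

```text
time_s: 6.03
tool_pos: [0.4811, -0.0793, 0.1243]
tool_rot: [0.001, 0.76, 0.65, -0.0]
force: [1.3, -0.6, -0.2]
gripper_width: 0.035
```

Request:
arm_command:
  steps: [4.1,-1.5,0.7,0,0,0,4.1,-1.5,0.7,0,0,0,4.1,-1.5,0.7,0,0,0,4.1,-1.5,0.7,0,0,0,4.1,-1.5,0.7,0,0,0,4.1,-1.5,0.7,0,0,0,4.1,-1.5,0.7,0,0,0]

```text
time_s: 6.62
tool_pos: [0.6449, -0.1397, 0.1514]
tool_rot: [0.0, 0.76, 0.65, -0.001]
force: [0.2, 0.8, -0.1]
gripper_width: 0.035
```

```bash
python3 look.py w3.png .4704,-.0812,.018 .641,-.134,.005;  python3 - <<'E'
from h import *
c=cam('top'); P,_=blob(c,(402,172,428,228),z=.008)
for lo,hi in [(.59,.62),(.62,.65),(.65,.67)]:
    m=(P[:,0]>lo)&(P[:,0]<hi); print(P[m].mean(0).round(4), np.ptp(P[m][:,1]).round(4))
print(P.min(0).round(4),P.max(0).round(4))
E
```

```text
[ 0.6442 -0.1394  0.1516] [ 2.000e-04  7.600e-01  6.499e-01 -9.000e-04] [-0.7 -0.8  0.3] 0.03486393860388718
.4704,-.0812,.018 [ 3.623e+02 -2.000e-01]
.641,-.134,.005 [326.4 225.1]
[ 0.6057 -0.1392] 0.0091
[ 0.6333 -0.1396] 0.0091<stdin>:4: RuntimeWarning: Mean of empty slice.
  ret = um.true_divide(
Traceback (most recent call last):
ValueError: zero-size array to reduction operation maximum which has no identity
```

View pics/w3.png

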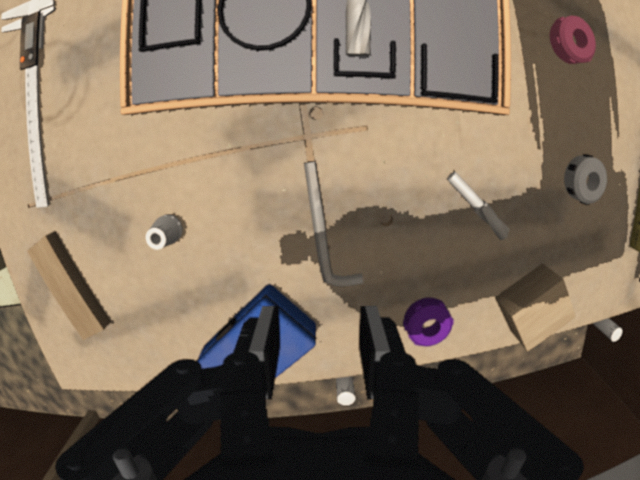

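Down in its trough, the cutter shows at (358,30). The key's long leg runs from (309,163) to (326,282), and its short leg ends at (362,280). The blue block's nearest corner is at (316,330).

```bash
python3 - <<'E'
from h import *
c=cam('wrist')
for u,v,z in [(309.5,163,.008),(312,185,.008),(318,225,.008),(322,255,.008),(326,281,.008),(362,280,.008),(272,287,.03),(316,330,.03)]: print(u,v,pt(c,u,v,z).round(4))
E
```

```text
309.5 163 [ 0.5884 -0.1388  0.008 ]
312 185 [ 0.6057 -0.1396  0.008 ]
318 225 [ 0.6383 -0.14    0.008 ]
322 255 [ 0.664  -0.1407  0.008 ]
326 281 [ 0.6875 -0.1409  0.008 ]
362 280 [ 0.6914 -0.1107  0.008 ]
272 287 [ 0.6765 -0.1825  0.03  ]
316 330 [ 0.7206 -0.1545  0.03  ]
```

Request:
arm_command:
  steps: [-0.03,-0.02,-0.5,0,0,1.2,-0.03,-0.02,-1.4,0,0,1.6,-0.03,-0.02,-2.3,0,0,1.6,-0.03,-0.02,-3,0,0,1.6,-0.03,-0.02,-3.5,0,0,1.6,-0.03,-0.02,-3.7,0,0,1.6,-0.03,-0.02,-3.7,0,0,1.6,-0.03,-0.02,-3.7,0,0,1.6]

```text
time_s: 7.43
tool_pos: [0.643, -0.1396, 0.0052]
tool_rot: [0.001, 0.712, 0.702, -0.0]
force: [0.5, -0.5, 1.1]
gripper_width: 0.0353
```

Request:
arm_command:
  steps: [0,0,0,0,0,0,0,0,0,0,0,0,0,0,0,0,0,0,0,0,0,0,0,0,0,0,0,0,0,0]
  gripper: 255

```text
time_s: 7.85
tool_pos: [0.6456, -0.1406, 0.009]
tool_rot: [0.003, 0.712, 0.702, 0.001]
force: [-1.5, -3.8, 12.9]
gripper_width: -0.0002
```

Request:
arm_command:
  steps: [0,0,0.8,0,0,0,0,0,1.6,0,0,0,0,0,2.5,0,0,0,0,0,3.5,0,0,0,0,0,3.5,0,0,0]
  gripper: 165

```text
time_s: 8.27
tool_pos: [0.6503, -0.1413, 0.1595]
tool_rot: [0.009, 0.711, 0.703, 0.006]
force: [1.7, -0.1, 1.7]
gripper_width: 0.0303
```

```bash
python3 look.py w4.png
```

```text
[ 0.6489 -0.1408  0.1558] [0.0074 0.7116 0.7025 0.005 ] [ 0.7 -0.3 -1. ] 0.030219276640249582
```

View pics/w4.png

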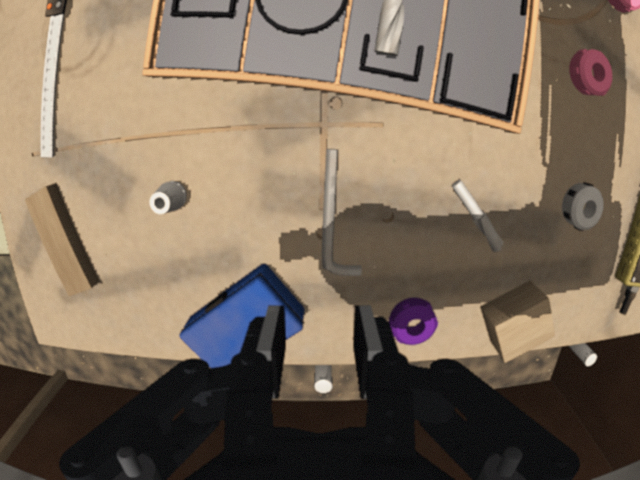

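The key is still on the table, running from (332,150) to (328,272) with its short leg ending at (360,271). The grip closed on top of it. I'll re-measure and get the tilt correction.

```bash
cat > corr.py <<'E'
import sys
from h import *
from scipy.spatial.transform import Rotation as R
def corr(jaw):
    o=r.get_obs(); q=o['tool_rot']; a=np.radians(jaw)/2
    Rc=R.from_quat([q[1],q[2],q[3],q[0]]); Rt=R.from_quat([np.cos(a),np.sin(a),0,0])
    return o['tool_pos'].round(4),(np.degrees((Rt*Rc.inv()).as_rotvec())/5).round(2)
if __name__=='__main__': print(corr(float(sys.argv[1])))
E
python3 - <<'E'
from h import *
from corr import corr
c=cam('wrist')
P=[pt(c,u,v,.007).round(4) for u,v in [(332,151),(331,185),(329.5,225),(328,250),(327.5,271),(360,271)]]
print(P,np.degrees(np.arctan2(P[3][1]-P[0][1],P[3][0]-P[0][0])))
im=cv2.cvtColor(c['img'],cv2.COLOR_RGB2GRAY)
for v in (165,190,240,258): print(v, im[v,316:346])
print(corr(90))
E
```

```text
[array([ 0.5876, -0.1311,  0.007 ]), array([ 0.6145, -0.132 ,  0.007 ]), array([ 0.6474, -0.1333,  0.007 ]), array([ 0.669 , -0.1346,  0.007 ]), array([ 0.688 , -0.1351,  0.007 ]), array([ 0.6884, -0.1074,  0.007 ])] -2.4620612135146205
165 [180 177 176 170 167 167 170 163 142 128 128 138 157 175 181 187 183 186
 178 139 108 137 169 179 179 181 177 180 182 182]
190 [148 140 129 128 141 142 132 122 123 134 151 168 176 184 180 177 175 161
 129 126 149 156 154 155 156 152 153 157 154 156]
240 [ 67  60  55  58  60  63  70  73  80  85  94 100  98 101  91  86  74  79
  87  87  82  81  81  82  82  86  86  87  89  84]
258 [86 87 86 86 79 71 69 78 77 90 94 94 92 94 84 75 80 83 88 87 89 90 85 85
 90 85 88 87 87 89]
(array([ 0.6471, -0.1405,  0.1527]), array([0.03, 0.15, 0.15]))
```

Request:
arm_command:
  steps: [-0.1,0.15,0,0.03,0.15,-0.3,-0.1,0.15,0,0.03,0.15,-0.3,-0.1,0.15,0,0.03,0.15,-0.3]

```text
time_s: 8.62
tool_pos: [0.6429, -0.1344, 0.1523]
tool_rot: [-0.0, 0.721, 0.693, -0.0]
force: [0.5, -0.2, -0.1]
gripper_width: 0.0303
```

```bash
python3 - <<'E'
from h import *
from corr import corr
print(corr(88))
c=cam('top'); P,_=blob(c,(402,165,432,232),z=.008)
print(P.min(0).round(4),P.max(0).round(4))
for lo in (.59,.61,.63,.65):
    m=(P[:,0]>lo)&(P[:,0]<lo+.02); print(P[m].mean(0).round(4), m.sum())
w=cam('wrist','w5.png'); print(proj(w,[.64,-.135,.007]))
g=cv2.cvtColor(w['img'],cv2.COLOR_RGB2HSV)
for v in (150,170,190,210,230,250): print(v,g[v,300:350,1].tolist())
E
```

```text
(array([ 0.6429, -0.1344,  0.1523]), array([ 0.  , -0.01,  0.04]))
[ 0.5873 -0.1383] [ 0.6466 -0.1271]
[ 0.6001 -0.1316] 459
[ 0.6201 -0.1329] 523
[ 0.6379 -0.1337] 436
[nan nan] 0
(np.float64(319.131778342458), np.float64(227.94790222259869))
150 [71, 75, 75, 76, 75, 75, 72, 78, 84, 91, 96, 93, 98, 95, 96, 92, 84, 76, 75, 76, 76, 78, 72, 75, 76, 75, 74, 72, 72, 74, 73, 72, 75, 75, 74, 75, 74, 75, 75, 75, 75, 77, 76, 77, 78, 75, 75, 73, 72, 75]
170 [72, 70, 69, 70, 73, 74, 73, 74, 78, 90, 96, 96, 95, 95, 87, 57, 34, 34, 33, 39, 37, 35, 36, 37, 37, 37, 42, 69, 81, 76, 72, 74, 76, 76, 73, 77, 77, 73, 75, 77, 74, 78, 79, 77, 76, 74, 73, 70, 73, 74]
190 [72, 76, 75, 73, 73, 75, 72, 79, 76, 84, 87, 88, 85, 85, 75, 50, 35, 32, 35, 39, 39, 34, 39, 40, 44, 40, 61, 72, 72, 75, 71, 69, 69, 71, 68, 70, 69, 67, 70, 69, 72, 68, 69, 71, 72, 75, 74, 74, 74, 71]
210 [73, 71, 73, 73, 69, 71, 72, 71, 70, 73, 80, 89, 86, 79, 59, 41, 34, 33, 34, 33, 30, 31, 30, 33, 37, 35, 52, 71, 70, 69, 69, 70, 72, 74, 69, 72, 78, 73, 74, 71, 70, 65, 68, 67, 65, 65, 66, 68, 68, 66]
230 [69, 71, 71, 72, 77, 73, 77, 77, 73, 75, 74, 75, 74, 65, 56, 37, 35, 33, 36, 36, 35, 38, 37, 37, 40, 50, 67, 75, 72, 83, 74, 79, 74, 80, 72, 69, 80, 71, 75, 77, 80, 71, 71, 73, 71, 61, 77, 81, 72, 77]
250 [77, 76, 79, 71, 78, 75, 72, 75, 80, 98, 98, 92, 95, 85, 54, 31, 33, 33, 36, 40, 40, 38, 40, 37, 37, 61, 70, 71, 74, 74, 82, 77, 75, 76, 82, 69, 68, 73, 71, 74, 76, 73, 78, 73, 82, 80, 74, 78, 78, 76]<stdin>:7: RuntimeWarning: Mean of empty slice.
  ret = um.true_divide(
```

Request:
arm_command:
  steps: [0,0.02,-0.8,0,0,0,0,0.02,-1.7,0,0,0,0,0.02,-2.5,0,0,0,0,0.02,-3.2,0,0,0,0,0.02,-3.6,0,0,0,0,0.02,-3.77,0,0,0,0,0.02,-3.77,0,0,0,0,0.02,-3.77,0,0,0,0,0.02,-3.77,0,0,0]
  gripper: 190

```text
time_s: 9.47
tool_pos: [0.6429, -0.1339, 0.001]
tool_rot: [-0.0, 0.721, 0.693, -0.001]
force: [-0.3, -0.1, 0.2]
gripper_width: 0.0219
```

Request:
arm_command:
  steps: [0,0,0,0,0,0,0,0,0,0,0,0,0,0,0,0,0,0,0,0,0,0,0,0,0,0,0,0,0,0]
  gripper: 255

```text
time_s: 9.88
tool_pos: [0.6431, -0.134, 0.0011]
tool_rot: [-0.0, 0.721, 0.693, -0.001]
force: [-1.2, -0.3, 2.1]
gripper_width: 0.0077
```

Request:
arm_command:
  steps: [0,0,0.5,0,0,0,0,0,1.2,0,0,0,0,0,2,0,0,0,0,0,2.8,0,0,0,-3.99,2.91,2.8,0,0,-1.3,-3.99,2.91,2.8,0,0,-1.3,-3.99,2.91,2.8,0,0,-1.3,-3.99,2.91,2.8,0,0,-1.3,-3.99,2.91,2.8,0,0,-1.3,-3.99,2.91,2.8,0,0,-1.3,-3.99,2.91,2.8,0,0,-1.3,-3.99,2.91,2.8,0,0,-1.3]

```text
time_s: 10.88
tool_pos: [0.484, -0.0173, 0.1136]
tool_rot: [0.0, 0.758, 0.652, -0.0]
force: [-0.5, -0.1, -0.0]
gripper_width: 0.0081
```

```bash
python3 look.py w6.png .4835,-.0055,.018
```

```text
[ 0.4843 -0.0176  0.1134] [ 1.000e-04  7.587e-01  6.514e-01 -2.000e-04] [ 0.1 -0.4 -2.1] 0.007630666144223452
.4835,-.0055,.018 [337.1 248.5]
```

View pics/w6.png

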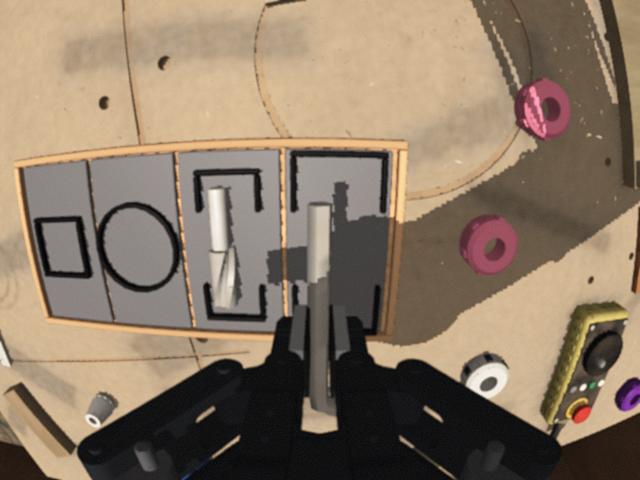

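Request:
arm_command:
  steps: [0,0.03,-0.8,0,0,0,0,0.03,-1.6,0,0,0,0,0.03,-2.1,0,0,0,0,0.03,-2.4,0,0,0,0,0.03,-2.51,0,0,0,0,0.03,-2.51,0,0,0,0,0.03,-2.51,0,0,0]

```text
time_s: 11.52
tool_pos: [0.4849, -0.0169, 0.0127]
tool_rot: [0.0, 0.759, 0.651, -0.001]
force: [0.0, -0.2, -0.3]
gripper_width: 0.0078
```

Request:
arm_command:
  steps: [0,0,0,0,0,0,0,0,0,0,0,0,0,0,0,0,0,0,0,0,0.1,0,0,0,0,0,0.5,0,0,0,0,0,1.2,0,0,0,0,0,2,0,0,0,0,0,3,0,0,0]
  gripper: 190

```text
time_s: 12.18
tool_pos: [0.4835, -0.0173, 0.1331]
tool_rot: [-0.001, 0.759, 0.651, -0.002]
force: [1.2, 0.2, -0.8]
gripper_width: 0.0222
```

Request:
arm_command:
  steps: [3.58,3.22,0.6,0,0,0,3.58,3.22,0.6,0,0,0,3.58,3.22,0.6,0,0,0,3.58,3.22,0.6,0,0,0,3.58,3.22,0.6,0,0,0,3.58,3.22,0.6,0,0,0,3.58,3.22,0.6,0,0,0]
  gripper: 68

```text
time_s: 12.77
tool_pos: [0.6272, 0.1125, 0.1567]
tool_rot: [-0.001, 0.759, 0.651, -0.002]
force: [-0.2, 0.3, -0.2]
gripper_width: 0.0626
```

```bash
python3 look.py w7.png .6268,.1114,.02 .6268,.1114,.0
```

```text
[0.6263 0.1117 0.1566] [-0.0009  0.759   0.6511 -0.0025] [-0.4 -1.   0. ] 0.06263500667963307
.6268,.1114,.02 [318.8 234.5]
.6268,.1114,.0 [318.9 227.6]
```

View pics/w7.png

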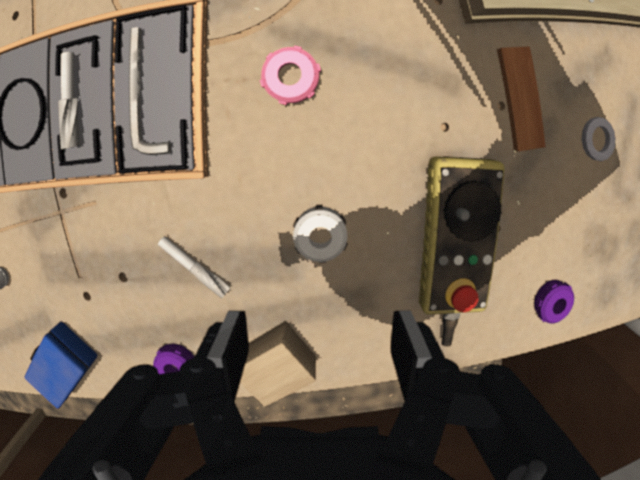

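Request:
arm_command:
  steps: [0,0,-0.8,0,0,0,0,0,-1.7,0,0,0,0,0,-2.5,0,0,0,0,0,-3.2,0,0,0,0,0,-3.6,0,0,0,0,0,-3.76,0,0,0,0,0,-3.76,0,0,0,0,0,-3.76,0,0,0]

```text
time_s: 13.48
tool_pos: [0.6265, 0.1113, 0.0073]
tool_rot: [-0.001, 0.759, 0.651, -0.002]
force: [0.1, -0.1, 0.9]
gripper_width: 0.0624
```

Request:
arm_command:
  steps: [0,0,0,0,0,0,0,0,0,0,0,0,0,0,0,0,0,0,0,0,0,0,0,0,0,0,0,0,0,0,0,0,0,0,0,0]
  gripper: 255

```text
time_s: 13.98
tool_pos: [0.6276, 0.1116, 0.0098]
tool_rot: [-0.0, 0.759, 0.651, -0.001]
force: [-2.2, -2.0, 7.4]
gripper_width: 0.0394
```

Request:
arm_command:
  steps: [-0.02,0,0,0,0,0,-0.02,0,0,0,0,0,-0.02,0,0,0,0,0,-0.02,0,0,0,0,0,-0.02,0,-0.17,0,0,0,-0.02,0,-0.18,0,0,0,-0.02,0,-0.18,0,0,0,-0.02,0,-0.18,0,0,0]
  gripper: 90

```text
time_s: 14.65
tool_pos: [0.6266, 0.1115, 0.0021]
tool_rot: [-0.0, 0.759, 0.651, -0.001]
force: [0.5, 0.6, 0.5]
gripper_width: 0.0553
```

Request:
arm_command:
  steps: [0,0,0,0,0,0,0,0,0,0,0,0,0,0,0,0,0,0,0,0,0,0,0,0,0,0,0,0,0,0,0,0,0,0,0,0]
  gripper: 255

```text
time_s: 15.15
tool_pos: [0.6269, 0.1116, 0.0023]
tool_rot: [-0.0, 0.759, 0.651, -0.001]
force: [-0.9, -0.1, 2.8]
gripper_width: 0.0404
```

Request:
arm_command:
  steps: [0,0,0.5,0,0,0,0,0,1.2,0,0,0,0,0,2,0,0,0,0,0,2.8,0,0,0,-4.16,-6.6,2.8,0,0,0,-4.16,-6.6,2.8,0,0,0,-4.16,-6.6,2.8,0,0,0,-4.16,-6.6,2.8,0,0,0,-4.16,-6.6,2.8,0,0,0,-4.16,-6.6,2.8,0,0,0,-4.16,-6.6,2.8,0,0,0,-4.16,-6.6,2.8,0,0,0,-4.16,-6.6,2.8,0,0,0,-4.16,-6.6,2.8,0,0,0,-4.16,-6.6,2.8,0,0,0]

```text
time_s: 16.4
tool_pos: [0.4606, -0.1524, 0.1143]
tool_rot: [-0.0, 0.759, 0.651, -0.001]
force: [-0.1, 0.5, -1.1]
gripper_width: 0.0403
```

```bash
python3 look.py w8.png .4605,-.1525,.018
```

```text
[ 0.4609 -0.152   0.1143] [-0.      0.7587  0.6514 -0.0008] [ 0.6  0.6 -1.4] 0.04013830061281674
.4605,-.1525,.018 [319.9 251.3]
```

View pics/w8.png

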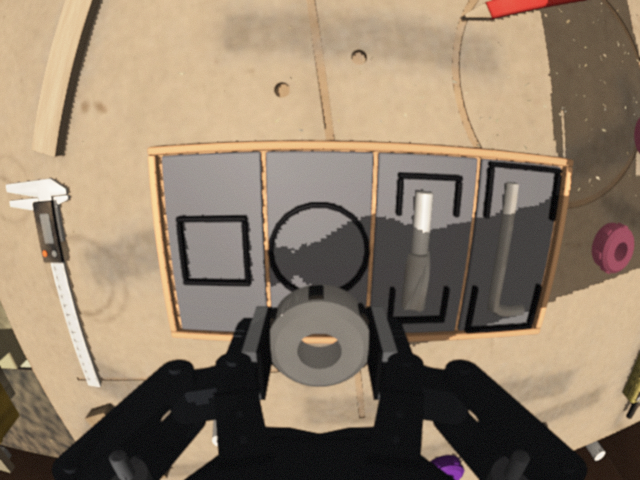

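Request:
arm_command:
  steps: [0,0,-0.8,0,0,0,0,0,-1.5,0,0,0,0,0,-2,0,0,0,0,0,-2.3,0,0,0,0,0,-2.4,0,0,0,0,0,-2.43,0,0,0,0,0,-2.45,0,0,0,0,0,-2.45,0,0,0]

```text
time_s: 17.12
tool_pos: [0.4618, -0.1517, 0.0169]
tool_rot: [0.0, 0.759, 0.652, -0.0]
force: [-1.1, 0.1, -1.9]
gripper_width: 0.0399
```

Request:
arm_command:
  steps: [0,0,-0.02,0,0,0,0,0,-0.05,0,0,0,0,0,-0.05,0,0,0,0,0,-0.05,0,0,0]

```text
time_s: 17.45
tool_pos: [0.4619, -0.1517, 0.0152]
tool_rot: [0.001, 0.759, 0.652, -0.0]
force: [0.4, -0.1, -0.9]
gripper_width: 0.0401
```

Request:
arm_command:
  steps: [0,0,0,0,0,0,0,0,0,0,0,0,0,0,0,0,0,0,0,0,0,0,0,0,0,0,0.5,0,0,0,0,0,1.2,0,0,0,0,0,2,0,0,0,0,0,3,0,0,0,3.95,-2.85,3.7,0,0,0,3.95,-2.85,3.7,0,0,0,3.95,-2.85,3.7,0,0,0,3.95,-2.85,3.7,0,0,0,3.95,-2.85,3.7,0,0,0,3.95,-2.85,3.7,0,0,0,3.95,-2.85,3.7,0,0,0,3.95,-2.85,3.7,0,0,0]
  gripper: 100

```text
time_s: 18.78
tool_pos: [0.6192, -0.2656, 0.1624]
tool_rot: [-0.0, 0.759, 0.651, -0.001]
force: [-0.3, 0.1, -0.1]
gripper_width: 0.0519
```

```bash
python3 look.py w9.png .6186,-.2661,.034 .6186,-.2661,.0
```

```text
[ 0.619  -0.2653  0.1628] [ 0.000e+00  7.585e-01  6.516e-01 -4.000e-04] [-1.2 -0.3  0.5] 0.052236983522396724
.6186,-.2661,.034 [319.2 236.7]
.6186,-.2661,.0 [319.3 224.9]
```

View pics/w9.png

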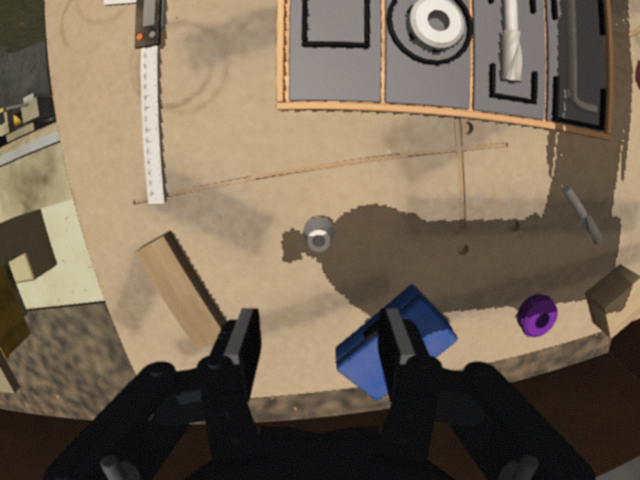

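Request:
arm_command:
  steps: [0,-0.01,-0.8,0,0,0,0,-0.01,-1.7,0,0,0,0,-0.01,-2.5,0,0,0,0,-0.01,-3.2,0,0,0,0,-0.01,-3.7,0,0,0,0,-0.01,-3.86,0,0,0,0,-0.01,-3.86,0,0,0,0,-0.01,-3.86,0,0,0]

```text
time_s: 19.5
tool_pos: [0.6194, -0.2655, 0.0096]
tool_rot: [0.0, 0.758, 0.652, -0.0]
force: [-0.2, -0.3, 1.4]
gripper_width: 0.0519
```

Request:
arm_command:
  steps: [0,0,0,0,0,0,0,0,0,0,0,0,0,0,0,0,0,0,0,0,0,0,0,0,0,0,0,0,0,0,0,0,0,0,0,0]
  gripper: 255

```text
time_s: 20.0
tool_pos: [0.6207, -0.2657, 0.012]
tool_rot: [0.002, 0.758, 0.652, 0.001]
force: [-1.0, 2.0, 6.7]
gripper_width: 0.0215
```

Request:
arm_command:
  steps: [-0.03,0,0,0,0,0,-0.03,0,0,0,0,0,-0.03,0,0,0,0,0,-0.03,0,-0.15,0,0,0,-0.03,0,-0.18,0,0,0,-0.03,0,-0.18,0,0,0,-0.03,0,-0.18,0,0,0]
  gripper: 150

```text
time_s: 20.58
tool_pos: [0.6192, -0.2656, 0.0042]
tool_rot: [0.001, 0.758, 0.652, 0.0]
force: [-0.7, -0.2, -0.1]
gripper_width: 0.0351
```

Request:
arm_command:
  steps: [0,0,0,0,0,0,0,0,0,0,0,0,0,0,0,0,0,0,0,0,0,0,0,0,0,0,0,0,0,0,0,0,0,0,0,0]
  gripper: 255
  squeeze: 40

```text
time_s: 21.08
tool_pos: [0.6194, -0.2657, 0.0044]
tool_rot: [0.002, 0.758, 0.652, 0.001]
force: [0.3, -0.4, 1.9]
gripper_width: 0.0231
```

```bash
python3 corr.py 81; python3 look.py w10.png
```

```text
(array([ 0.6194, -0.2657,  0.0044]), array([ 0.02,  0.03, -0.08]))
[ 0.6193 -0.2657  0.0043] [1.600e-03 7.581e-01 6.521e-01 5.000e-04] [ 0.5 -0.3  2.3] 0.023361247822976838
```

Request:
arm_command:
  steps: [0,0,0.3,0,0,0,0,0,0.8,0,0,0,0,0,1.6,0,0,0,0,0,2.5,0,0,0,-4.26,0.98,2.5,0,0,0,-4.26,0.98,2.5,0,0,0,-4.26,0.98,2.5,0,0,0,-4.26,0.98,2.5,0,0,0,-4.26,0.98,2.5,0,0,0,-4.26,0.98,2.5,0,0,0,-4.26,0.98,2.5,0,0,0,-4.26,0.98,2.5,0,0,0]

```text
time_s: 22.13
tool_pos: [0.4501, -0.2267, 0.1052]
tool_rot: [0.002, 0.758, 0.652, 0.001]
force: [1.0, -0.2, -0.8]
gripper_width: 0.0229
```

```bash
python3 look.py w11.png .449,-.2265,.018; python3 corr.py 81
```

```text
[ 0.4501 -0.2267  0.1048] [0.002  0.758  0.6522 0.0008] [ 0.9 -0.6 -0.9] 0.023004153238669164
.449,-.2265,.018 [320.1 253.8]
(array([ 0.4501, -0.2267,  0.1048]), array([ 0.02,  0.04, -0.08]))
```

View pics/w11.png

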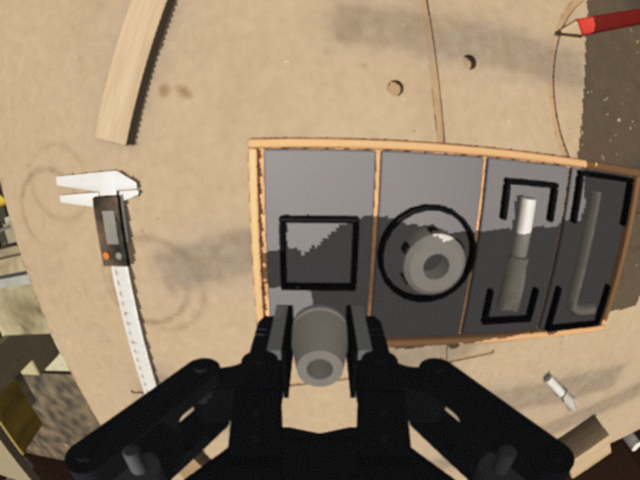

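Request:
arm_command:
  steps: [-0.02,0,-0.8,0,0,0,-0.02,0,-1.4,0,0,0,-0.02,0,-1.8,0,0,0,-0.02,0,-2,0,0,0,-0.02,0,-2.1,0,0,0,-0.02,0,-2.16,0,0,0,-0.02,0,-2.19,0,0,0,-0.02,0,-2.19,0,0,0]

```text
time_s: 22.85
tool_pos: [0.45, -0.2268, 0.0177]
tool_rot: [0.002, 0.758, 0.652, 0.001]
force: [0.9, 0.7, -0.5]
gripper_width: 0.0232
```

Request:
arm_command:
  steps: [0,0,-0.02,0,0,0,0,0,-0.04,0,0,0,0,0,-0.04,0,0,0,0,0,-0.04,0,0,0]

```text
time_s: 23.18
tool_pos: [0.4502, -0.2268, 0.0165]
tool_rot: [0.003, 0.758, 0.652, 0.001]
force: [-0.0, -0.1, -1.1]
gripper_width: 0.0231
```

Request:
arm_command:
  steps: [0,0,0,0,0,0,0,0,0,0,0,0,0,0,0,0,0,0,0,0,0,0,0,0,0,0,0.4,0,0,0,0,0,1,0,0,0,0,0,2,0,0,0,0,0,3,0,0,0,0,0,4,0,0,0,2,2,4.5,0,0,0,2,2,4.5,0,0,0,2,2,4.5,0,0,0,2,2,4.5,0,0,0]
  gripper: 110

```text
time_s: 24.27
tool_pos: [0.5344, -0.1438, 0.1979]
tool_rot: [0.004, 0.757, 0.653, 0.003]
force: [0.2, -0.6, 0.5]
gripper_width: 0.0484
```

```bash
python3 - <<'E'
from h import *
c=cam('wrist','w12.png'); t=cam('top'); o=r.get_obs(); print(o['tool_pos'],o['time_s'])
a=cv2.resize(c['img'][40:340,60:640],(800,414)); cv2.imwrite('pics/w12c.png',a[:,:,::-1])
cv2.imwrite('pics/t12c.png',cv2.resize(t['img'][215:335,320:500],(780,520),interpolation=cv2.INTER_CUBIC)[:,:,::-1])
E
```

```text
[ 0.53069662 -0.14566807  0.1962292 ] 24.3667
```

View pics/w12.png

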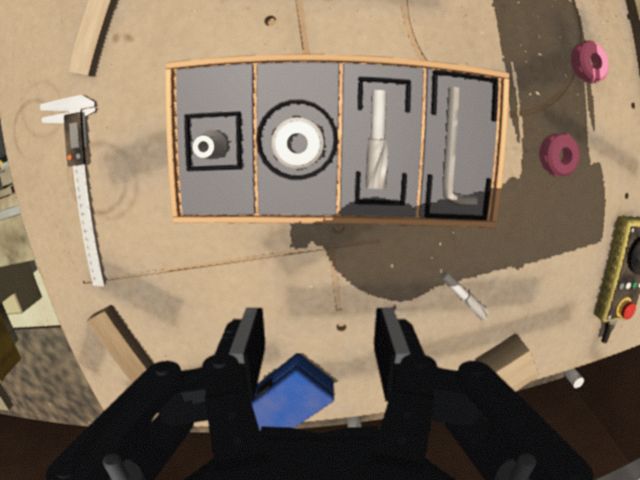

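View pics/t12c.png

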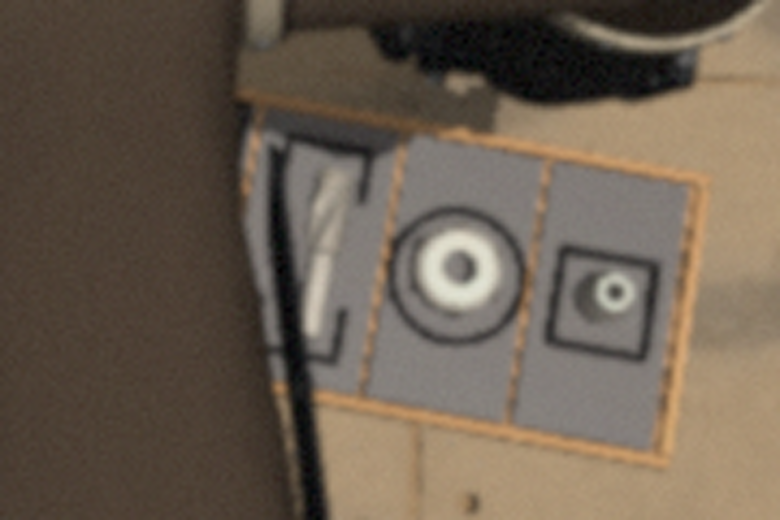

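In the tray view the collet stands in the square recess at (210,145), the nut lies flat in the round one at (297,142), the cutter is in the narrow trough at (378,138), and the key is in the wide one at (455,150). Everything sits inside the lips and the gripper is clear, so I'm handing in.

```bash
python3 -c "
from plant import r
print(r.job_done())"
```

```text
the job is handed in; nothing more can be done
None
```

I packed all four parts in the order asked and handed the job in at about 24 s of the 106 s. The thick cutter is in the narrow trough, the hex key in the wide one, the collet nut in the round recess and the collet upright in the square one.

- **Last checks:** The final wrist picture shows every part inside its lips, with the gripper clear. The final top view agrees for the nut, collet and cutter. The arm hid the key there, so the key was checked in the wrist view only.
- **Left in place:** The robot never touched the thin cutter or the spacer ring. The thin cutter is in the last picture; the ring was last in view at its place before the nut was picked up, and I didn't check it again.
- **Grasps redone:** The first grip on the key closed on top of it and shifted it about 7 mm, so I re-measured and picked it up lower. The nut and collet also slipped on the first close and were gripped again lower.
- **Forces:** The highest force reported at the end of a move was about 13 N, during the missed key grip.
- **Calibration:** The wrist and top cameras disagreed by about 2–4 mm on the tray position. I aimed in between, well within the clearance of about 9 mm or more each side.

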